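Stow the carburettor bowl in the push-latch tray

TASK

Put the aluminium float-bowl casting away in the wider of the two push-latch tray units. First move the battery pack out of the way of the wide tray and stand it upright on the bench clear of the tray's path, then press that unit's release button so that its tray pops out, without the tray hitting the pack; set the casting down flange-down inside the tray and push the tray home until it clicks and stays shut. Keep the narrow unit's tray shut, do not drop the pack or the casting, and leave the can, jar and spanner where they are.

Things in the scene. Friction and masses are not known exactly. Their poses are not given: they have to be found in the camera images.
- wide_unit: the WIDE tray unit: fixed grey casing 180 deep (x) x 180 wide (y) x 76 high, round steel button on top near the front right corner. Origin: centre of its underside; x points from front to back, z up. Casing front face at x -90; over it lies the tray's black front panel (12 thick, 176 wide, 8 to 66 above the bench), its outer face at x -102 when home. The tray slides out along -x.
- wide_button_top (a point): centre of the top of the wide unit's round button (30 diameter), at x -62, y -67.5 in the unit's frame, 90 above the bench, 14 above the casing's top. Axes as the unit's.
- wide_button (a joint): button travel in m: 0 is up, 0.010 fully pressed. Spring 1.8 N at first, 6 N fully down; pressed about 4 to 8 mm it lets the tray go. The tray's catch pushes it down for a moment as the tray is pushed home; it springs back up when the tray has clicked.
- wide_tray (a joint): how far the tray is out, in m: 0 is home and latched, 0.115 fully popped out (towards the unit's -x), -0.003 the inner stop. A spring pushes it out with 8 N when home and 3.4 N when fully out; going home takes about 13 N at most, and it must be pushed past 0 (to about -0.002 or the stop) for the catch to click, or it comes out again.
- wide_tray_front (a point): centre of the outer face of the wide tray's black front panel, 37 above the bench; moves with the tray; axes as the unit's, so pushing along +x closes it.
- wide_tray_floor (a point): point on the top of the wide tray's floor, 12 above the bench, mid-way across it; axes as the unit's, moves with the tray. The tray's inside runs from x -57 (front panel) to +89 and 58 to either side; side walls 34 high, front panel 54. Fully out, x -57 to +58 is open above; the rest lies under the casing's roof, 58 above the tray's floor.
- narrow_unit: the NARROW tray unit, which must stay shut: fixed grey casing 180 deep (x) x 125 wide (y) x 76 high, round steel button on top near the front right corner. Origin: centre of its underside; x points from front to back, z up. Casing front face at x -90; over it lies the tray's black front panel (12 thick, 121 wide, 8 to 66 above the bench), its outer face at x -102 when home. The tray slides out along -x.
- narrow_button_top (a point): centre of the top of the narrow unit's round button (30 diameter), at x -62, y -40 in the unit's frame, 90 above the bench, 14 above the casing's top. Axes as the unit's.
- narrow_button (a joint): button travel in m: 0 is up, 0.010 fully pressed. Spring 1.8 N at first, 6 N fully down; pressed about 4 to 8 mm it lets the tray go. The tray's catch pushes it down for a moment as the tray is pushed home; it springs back up when the tray has clicked.
- narrow_tray (a joint): how far the tray is out, in m: 0 is home and latched, 0.115 fully popped out (towards the unit's -x), -0.003 the inner stop. A spring pushes it out with 8 N when home and 3.4 N when fully out; going home takes about 13 N at most, and it must be pushed past 0 (to about -0.002 or the stop) for the catch to click, or it comes out again.
- narrow_tray_front (a point): centre of the outer face of the narrow tray's black front panel, 37 above the bench; moves with the tray; axes as the unit's, so pushing along +x closes it.
- narrow_tray_floor (a point): point on the top of the narrow tray's floor, 12 above the bench, mid-way across it; axes as the unit's, moves with the tray. The tray's inside runs from x -57 (front panel) to +89 and 31 to either side; side walls 34 high, front panel 54. Fully out, x -57 to +58 is open above; the rest lies under the casing's roof, 58 above the tray's floor.
- pack_center (a point): centre of the battery pack, 29 above its underside. Black and grey plastic block 105 long (its x) x 60 wide (its y) x 44 high, with a 70 x 40 terminal block on top to 58 high (centred 8 towards its +x); about 0.5 kg. At the start it stands on the bench right in front of the wide tray, in the tray's path.
- bowl_center (a point): centre of the aluminium float-bowl casting, 24 above its underside. Flange 92 (its x) x 64 (its y) x 6 at the bottom, smooth body 74 x 46 above it up to 42, brass boss on top (20 diameter, 12 towards +x) up to 48; about 0.25 kg. It stands flange-down on the bench in front of the narrow unit.
- can_center (a point): centre of a tall closed steel can, 54 diameter x 150 high, standing; to be left alone.
- jar_center (a point): centre of a clear jar with a dark lid, 64 diameter x 85 high, standing; to be left alone.
- spanner_center (a point): middle of a steel spanner lying on the roof of the wide unit behind the button, 160 long along its x, up to 38 wide, 8 thick; to be left alone.
Things that resemble listed ones, but are neither listed nor needed, are in the scene too. What is shaped like the narrow_unit but purple is not meant.

How it is judged:
By the outcome, as a careful person would: the job done as asked, in the order asked, and still so for the second after the job is handed in, with the robot touching nothing.
It also fails if it takes over 72 s, if anything falls off the work surface, if the arm or the gripper's body presses on something with over 40 N, if the wrist force passes 120 N, or if a joint passes its speed limit or range.

ROBOT

A 6-joint arm with a two-finger parallel gripper is mounted at the origin on the work surface. World frame = base frame: x ahead of the robot, y to its left, z up, the work surface at z = 0. Lengths are in m, angles in rad, forces in N, time in s.
With the tool pointing down it reaches from about 0.325 to 0.9 m from the base axis. Payload 6.1 kg.
Tool frame: the origin (TCP) lies midway between the tips of the shut fingers; the grasp point (between the pads) lies 19 mm behind it; z points along the fingers, y is the line along which they close (so a half turn about z gives the same grasp; the last joint's range is limited). The gripper opens to 87 mm and grips with 3 to 60 N. Pads are 19 mm wide; open, the fingers measure 117 mm over their backs; the gripper's body (75 mm by 190 mm) begins 51 mm behind the grasp point.
Start: joints at [-1.434, 0.22, 1.526, -0, 1.395, -0.126], TCP at [0.162, -0.604, 0.223] pointing down, gripper open.
Joint ranges: [-2.98, 2.98], [-0.91, 2.08], [0.09, 2.57], [-1.24, 4.39], [0.2, 2.65], [-2.68, 2.68]. Speed limits (rad/s): [2.57, 2.57, 3.01, 3.14, 3.14, 3.14].

INTERFACE

Orientations are given as [roll, pitch, yaw] about the fixed x, y, z axes, in that order (R = Rz(yaw) Ry(pitch) Rx(roll)).
In Python, from plant import sensors, eyes, bot gives the robot as it stands.
- The arm moves only by the tool servo_tool, never from a script. Its argument "rows" is a list of rows, each an object of numbers: "dx", "dy", "dz": the shift along the tool's x, y, z in units of 30 mm (1.0 is 30 mm); "ax", "ay", "az": the turn, a rotation vector about the tool's x, y, z in units of 5 degrees (1.0 is 5 degrees). In form: [{"dx": .., "dy": .., "dz": .., "ax": .., "ay": .., "az": ..}, ...]. A call has 1 to 5 rows; each row is the pose to reach, as a shift and turn from the pose commanded when the call began, along the tool's axes at that moment; what a row does not reach only later rows make up. A row lasts 1/8 s, in which the tool goes at most 62.5 mm and 10.7 degrees, less where a joint would pass 70% of its speed; a pose out of reach is approached as far as the arm can. A call with a gripper value outside its range is refused whole. "gripper" is the closure, from 0 (fully open) to 1 (shut), set as the call begins (left out, the last holds). The fingers move at their own pace and stop on an object; "newtons" is the grip in N (left out, the last holds). Time passes only in rows, so rows that repeat a pose let the fingers close. It gives the time, the measured TCP pose, the force, the opening and the grip force at its end, in the units of the state.
- sensors.get_obs(): the state, without advancing time (a new reading comes with each control period).
- eyes.read_camera(name): name is "side" or "top" or "wrist"; returns a dict with "color" (420x560x3 uint8, blue, green, red), "z_map" (420x560 float32, m along the optical axis (not along the pixel's ray), 0 where there is no reading), "vertical_fov" (degrees; the focal length in pixels is half the picture's height over the tangent of half this angle, whatever the lens; pixels are square), "cx", "cy" (the principal point, pixels), "dist" ([k1, k2, p1, p2, k3] as OpenCV has them; the pictures are not rectified), "rvec" (rotation vector, rad) and "tvec" (3), from world to camera coordinates, as OpenCV has them. Camera axes: x right, y down, z forward; pixel columns grow to the right and rows downward; lengths in m; the calibration is good to about 2 mm. A picture is of the moment at which its call begins.
- bot.hand_in(): hands the job in; it is judged then, once.
The state is a dict: "time": time; "qpos": joint angles; "joint_vel": joint speeds; "joint_torque": joint torques, N m; "ee_pos": TCP position; "tcp_rot": TCP orientation; "contact_force": force on the tool from outside, world axes, zero at the start; "wrist_torque": the same for the moment, N m; "gripper_width": opening from 0.0 (shut) to 1.0 (fully open); "finger_force": force on a finger pad.
Only numpy, scipy, OpenCV 4.12 (cv2) and the standard library are available. Lean on these libraries where they do the work, as an engineer would, in place of code of your own. Each camera call takes 0.05 s, during which the arm holds its last target. There are 200 camera calls.

## Working session

There is one attempt and no reset: what is moved stays moved. The work goes in short steps, Python scripts to look and compute and a tool call to move; the robot and the scene stay as the last step left them, time stands still between calls to the robot, and variables do not carry over. Pictures are saved under pics/ and viewed, at most 10 in all, crops included, and the job is handed in when it is done.

Besides the shell and the picture viewer there is one more tool, called after "Call:" as name(argument=value, ...) on one line, values as JSON. servo_tool: Moves the arm, as the interface text tells. Its arguments: {"type":"object","properties":{"rows":{"type":"array"},"gripper":{"type":"number"},"newtons":{"type":"number"}},"required":["rows"]}

```bash
ls; mkdir -p pics; cat > h.py <<'E'
import numpy as np, cv2
from plant import sensors, eyes, bot
def cam(n):
    d=eyes.read_camera(n); h=d["color"].shape[0]
    f=h/2/np.tan(np.radians(d["vertical_fov"])/2)
    d["K"]=np.array([[f,0,d["cx"]],[0,f,d["cy"]],[0,0,1]]); d["R"]=cv2.Rodrigues(np.array(d["rvec"],float))[0]
    d["t"]=np.array(d["tvec"],float).reshape(3); d["D"]=np.array(d["dist"],float); return d
def plane(d,uv,z):
    "pixels -> world points on plane z"
    n=cv2.undistortPoints(np.array(uv,float).reshape(-1,1,2),d["K"],d["D"]).reshape(-1,2)
    r=np.c_[n,np.ones(len(n))]@d["R"]; c=-d["R"].T@d["t"]
    return c+r*((z-c[2])/r[:,2])[:,None]
def cloud(d):
    "world xyz for each pixel from depth (nan where none)"
    h,w=d["z_map"].shape; u,v=np.meshgrid(np.arange(w),np.arange(h))
    n=cv2.undistortPoints(np.stack([u,v],-1).reshape(-1,1,2).astype(float),d["K"],d["D"]).reshape(-1,2)
    z=d["z_map"].reshape(-1).astype(float); p=np.c_[n*z[:,None],z]
    P=(p-d["t"])@d["R"]; P[z<=0]=np.nan; return P.reshape(h,w,3)
E
python3 - <<'E'
from h import *
import pickle
D={n:cam(n) for n in("top","side")}
for n,d in D.items(): cv2.imwrite(f"pics/{n}0.png",d["color"]); print(n,-d["R"].T@d["t"],(d["z_map"]>0).mean())
pickle.dump(D,open("d0.pkl","wb"))
o=sensors.get_obs(); print(o)
E
```

```text
pics
top [0.40630849 0.10812174 1.2650796 ] 0.9961224489795918
side [-0.10407093  0.77051985  0.6485042 ] 0.9957100340136055
{'time': 0.1, 'qpos': array([-1.43409030e+00,  2.21154340e-01,  1.52750851e+00, -2.22508794e-05,
        1.39468173e+00, -1.26081357e-01]), 'joint_vel': array([ 9.64045910e-04, -2.11827745e-03, -1.70385207e-03, -7.66308334e-04,
       -9.90326860e-05, -2.67276691e-04]), 'joint_torque': array([ 8.20148980e-04, -4.95943701e+01, -3.88520837e+01,  7.02242064e-02,
        5.15288219e-02, -4.28573196e-05]), 'ee_pos': array([ 0.16228163, -0.60298447,  0.22153601]), 'tcp_rot': array([-3.13985188e+00, -1.98574407e-04,  2.62791131e-01]), 'contact_force': array([-0.34597575, -0.45132232, -0.47786475]), 'wrist_torque': array([ 0.01374926,  0.03010419, -0.01552245]), 'finger_force': 0.0, 'gripper_width': 0.9998013886189072}
```

View pics/top0.png

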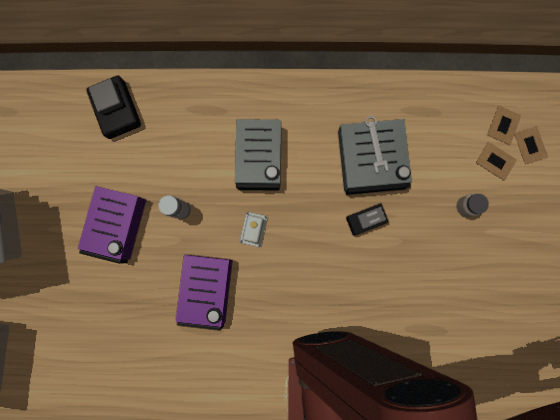

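View pics/side0.png

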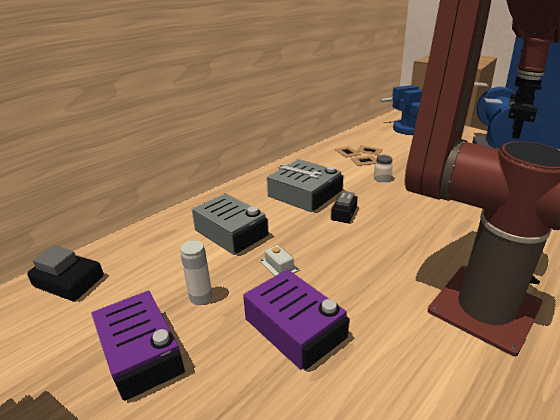

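Top view: wide grey unit at (375,155) with its button at (404,172) and the spanner on its roof. Narrow grey unit at (259,155), button (272,173). Pack at (367,219), bowl at (254,229), can (174,208), jar (473,205).
Lookalikes: the pack could be confused with the larger black/grey block at (113,107). The grey units could be confused with purple ones at (112,225) and (205,292). I choose the pack at (367,219), in front of the wider grey unit, and the bowl at (254,229).

```bash
python3 - <<'E'
from h import *
import pickle
D=pickle.load(open("d0.pkl","rb")); d=D["top"]; P=cloud(d); c=d["color"]
def rect(name,roi,zlo,zhi,z=None):
    x0,y0,x1,y1=roi; m=np.zeros(P.shape[:2],bool); m[y0:y1,x0:x1]=True
    m&=(P[...,2]>zlo)&(P[...,2]<zhi)
    n,l,s,_=cv2.connectedComponentsWithStats(m.astype(np.uint8)); k=1+s[1:,4].argmax(); m=l==k
    q=P[m]; zz=np.median(q[:,2]); vs=np.argwhere(m)[:,::-1]
    w=plane(d,vs,zz if z is None else z)[:,:2]
    (cx,cy),(a,b),an=cv2.minAreaRect((w*1000).astype(np.float32))
    print(name,"z %.3f n %d c %.1f %.1f size %.1f %.1f ang %.1f mean"%(zz,m.sum(),cx,cy,a,b,an),w.mean(0).round(4))
rect("wide roof",(330,100,425,205),.068,.084,.076)
rect("wide button",(390,160,420,185),.0865,.1,.09)
rect("narrow roof",(225,105,295,200),.068,.083,.076)
rect("narrow button",(260,160,285,185),.0865,.1,.09)
rect("pack all",(340,197,395,240),.03,.07,.044)
rect("pack top",(340,197,395,240),.052,.07,.058)
rect("bowl body",(235,205,275,250),.035,.06,.042)
rect("bowl flange",(235,205,275,250),.003,.06,.006)
rect("can",(150,185,200,225),.14,.16,.15)
rect("jar",(450,185,495,225),.075,.1,.085)
cr=np.hstack([cv2.resize(c[190:250,335:400],None,fx=6,fy=6),cv2.resize(c[200:260,225:290],None,fx=6,fy=6)])
cv2.imwrite("pics/crop.png",cr)
E
```

```text
wide roof z 0.077 n 3876 c 670.9 -137.6 size 199.7 179.6 ang 5.3 mean [ 0.6736 -0.1358]
wide button z 0.091 n 87 c 618.5 -208.9 size 27.7 27.6 ang 0.4 mean [ 0.6188 -0.2097]
narrow roof z 0.077 n 2763 c 674.4 189.8 size 189.0 124.6 ang 0.2 mean [0.68   0.1911]
narrow button z 0.091 n 86 c 619.3 150.2 size 27.6 24.5 ang 0.4 mean [0.6183 0.1502]
pack all z 0.048 n 794 c 494.3 -119.2 size 59.9 106.2 ang 21.2 mean [ 0.4944 -0.1186]
pack top z 0.059 n 362 c 497.5 -127.2 size 39.9 70.7 ang 21.2 mean [ 0.4975 -0.1273]
bowl body z 0.042 n 422 c 465.9 203.7 size 45.8 73.5 ang 78.5 mean [0.4655 0.2038]
bowl flange z 0.039 n 730 c 464.9 205.4 size 83.1 110.6 ang 78.3 mean [0.4659 0.2044]
can z 0.150 n 314 c 520.2 414.0 size 49.2 51.9 ang 1.6 mean [0.5199 0.4136]
jar z 0.086 n 332 c 533.6 -414.1 size 52.3 59.2 ang 0.2 mean [ 0.5343 -0.4144]
```

View pics/crop.png

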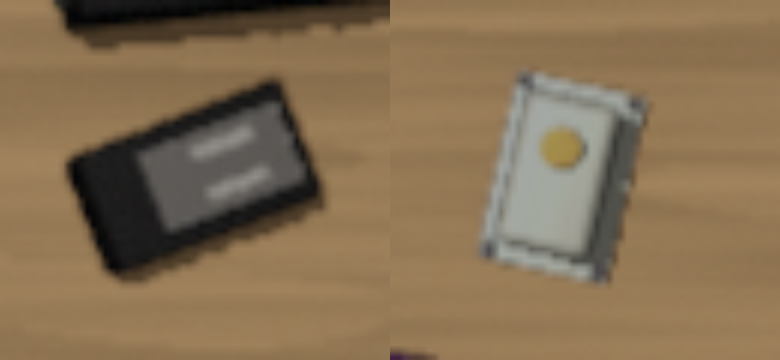

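The crop confirms both: the pack (black with grey terminal block, 60 x 106 measured) and the casting (white-grey body, brass boss towards +x; 46 x 74 measured). Next I plan the chain of moves.

```bash
cat > plan.py <<'E'
import numpy as np
# tool pointing down: x=(c,s,0) y=(s,-c,0) z=(0,0,-1); az>0 lowers yaw
def chain(p, wps):
    "p=(x,y,z,yawdeg) commanded; prints the tool-axis deltas per waypoint"
    p=np.array(p,float)
    for w in wps:
        c,s=np.cos(np.radians(p[3])),np.sin(np.radians(p[3])); e=np.array(w)-p
        u=np.round(np.array([c*e[0]+s*e[1],s*e[0]-c*e[1],-e[2]])/.03,2); a=round(-e[3]/5,2)
        rows=max(np.linalg.norm(u)*30/62.5,abs(a)*5/10.7)
        v=u*.03; p=p+np.array([c*v[0]+s*v[1],s*v[0]-c*v[1],-v[2],-5*a])
        print("dx %.2f dy %.2f dz %.2f az %.2f rows %.1f ->"%(*u,a,rows),p.round(4))
E
python3 - <<'E'
from plan import *
chain((.162,-.604,.223,15.06),[(.494,-.119,.2,111.2),(.494,-.119,.016,111.2),(.494,-.119,.11,111.2),(.44,.05,.11,111.2),(.44,.05,.018,111.2),(.44,.05,.18,111.2)])
E
```

```text
dx 14.89 dy -12.74 dz 0.77 az -19.23 rows 9.4 -> [  0.4941  -0.1189   0.1999 111.21  ]
dx -0.00 dy -0.00 dz 6.13 az 0.00 rows 2.9 -> [ 4.9410e-01 -1.1890e-01  1.6000e-02  1.1121e+02]
dx -0.00 dy -0.00 dz -3.13 az 0.00 rows 1.5 -> [ 4.9410e-01 -1.1890e-01  1.0990e-01  1.1121e+02]
dx 5.90 dy 0.36 dz -0.00 az 0.00 rows 2.8 -> [4.4010e-01 5.0100e-02 1.0990e-01 1.1121e+02]
dx -0.00 dy -0.00 dz 3.06 az 0.00 rows 1.5 -> [4.4010e-01 5.0100e-02 1.8100e-02 1.1121e+02]
dx -0.00 dy -0.00 dz -5.40 az 0.00 rows 2.6 -> [4.4010e-01 5.0100e-02 1.8010e-01 1.1121e+02]
```

Call:
servo_tool(rows=[{"dx":1.4,"dy":-1.2,"dz":0,"az":-1.9},{"dx":2.9,"dy":-2.5,"dz":0,"az":-3.8},{"dx":4.4,"dy":-3.8,"dz":0,"az":-5.7},{"dx":5.9,"dy":-5.0,"dz":0,"az":-7.6},{"dx":7.4,"dy":-6.3,"dz":0,"az":-9.6}], gripper=0)

```text
$.rows[0]: bad value
```

Call:
servo_tool(rows=[{"dx":1.4,"dy":-1.2,"dz":0,"ax":0,"ay":0,"az":-1.9},{"dx":2.9,"dy":-2.5,"dz":0,"ax":0,"ay":0,"az":-3.8},{"dx":4.4,"dy":-3.8,"dz":0,"ax":0,"ay":0,"az":-5.7},{"dx":5.9,"dy":-5.0,"dz":0,"ax":0,"ay":0,"az":-7.6},{"dx":7.4,"dy":-6.3,"dz":0,"ax":0,"ay":0,"az":-9.6}], gripper=0)

```text
time: 0.72
ee_pos: [0.3283, -0.3616, 0.2222]
tcp_rot: [-3.142, -0.0, 1.106]
contact_force: [1.6, -0.8, 1.3]
gripper_width: 0.996
finger_force: 0.0
```

```bash
python3 - <<'E'
from plan import *
chain((.162,-.604,.223,15.06),[(.3273,-.3638,.223,63.06)])
chain((.3273,-.3638,.223,63.06),[(.494,-.119,.2,111.2)])
E
```

```text
dx 7.40 dy -6.30 dz -0.00 az -9.60 rows 4.7 -> [ 0.3273 -0.3638  0.223  63.06  ]
dx 9.79 dy 1.26 dz 0.77 az -9.63 rows 4.8 -> [  0.4941  -0.1191   0.1999 111.21  ]
```

Call:
servo_tool(rows=[{"dx":2.0,"dy":0.25,"dz":0.15,"ax":0,"ay":0,"az":-1.9},{"dx":4.0,"dy":0.5,"dz":0.3,"ax":0,"ay":0,"az":-3.8},{"dx":6.0,"dy":0.75,"dz":0.45,"ax":0,"ay":0,"az":-5.7},{"dx":7.9,"dy":1.0,"dz":0.6,"ax":0,"ay":0,"az":-7.7},{"dx":9.79,"dy":1.26,"dz":0.77,"ax":0,"ay":0,"az":-9.63}])

```text
time: 1.35
ee_pos: [0.4951, -0.1168, 0.1992]
tcp_rot: [-3.142, 0.0, 1.947]
contact_force: [0.2, -1.0, -0.6]
gripper_width: 0.999
finger_force: 0.0
```

Call:
servo_tool(rows=[{"dx":0,"dy":0,"dz":0,"ax":0,"ay":0,"az":0},{"dx":0,"dy":0,"dz":0,"ax":0,"ay":0,"az":0}])

```text
time: 1.6
ee_pos: [0.494, -0.1186, 0.199]
tcp_rot: [-3.14, -0.0, 1.941]
contact_force: [-0.9, -0.2, -0.1]
gripper_width: 1.002
finger_force: 0.0
```

```bash
python3 - <<'E'
from h import *
o=sensors.get_obs(); print(o['time'],o['ee_pos'],o['tcp_rot'])
d=cam("wrist"); cv2.imwrite("pics/wrist1.png",d["color"]); P=cloud(d)
m=(P[...,2]>.03)&(P[...,2]<.066)&(np.hypot(P[...,0]-.494,P[...,1]+.119)<.075)
q=P[m]; q=q[q[:,0]<.56]; t=q[q[:,2]>.052]
for s in (q,t): print(len(s),cv2.minAreaRect((s[:,:2]*1000).astype(np.float32)),np.median(s[:,2]))
E
```

```text
1.6 [ 0.49396772 -0.11864412  0.19899449] [-3.14042045e+00 -3.40558459e-04  1.94073479e+00]
5560 ((492.49127197265625, -117.9069595336914), (60.16908645629883, 103.92435455322266), 21.275955200195312) 0.045494836534830885
2683 ((495.3553771972656, -125.55132293701172), (39.91442108154297, 69.77458953857422), 21.124374389648438) 0.05822481148741581
```

View pics/wrist1.png

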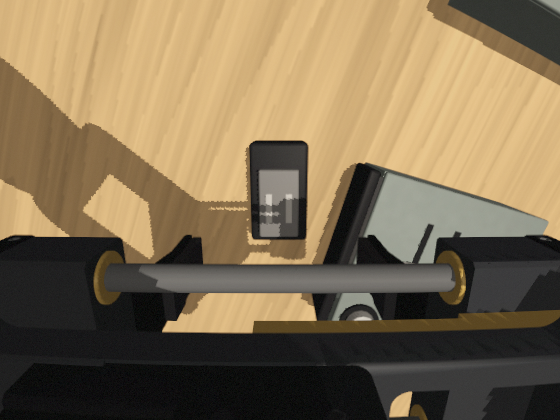

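The wrist view shows the pack at (278,190) aligned between the fingers, with the wide unit's front edge clear to its right at (345,230). Pose agrees with the top camera to 2 mm. I descend.

Call:
servo_tool(rows=[{"dx":0,"dy":0,"dz":1.6,"ax":0,"ay":0,"az":0},{"dx":0,"dy":0,"dz":3.2,"ax":0,"ay":0,"az":0},{"dx":0,"dy":0,"dz":4.6,"ax":0,"ay":0,"az":0},{"dx":0,"dy":0,"dz":5.6,"ax":0,"ay":0,"az":0},{"dx":0,"dy":0,"dz":6.1,"ax":0,"ay":0,"az":0}])

```text
time: 2.28
ee_pos: [0.4927, -0.1197, 0.0149]
tcp_rot: [-3.14, -0.002, 1.938]
contact_force: [0.1, -0.5, 0.3]
gripper_width: 1.003
finger_force: 0.0
```

Call:
servo_tool(rows=[{"dx":0,"dy":0,"dz":0,"ax":0,"ay":0,"az":0},{"dx":0,"dy":0,"dz":0,"ax":0,"ay":0,"az":0},{"dx":0,"dy":0,"dz":0,"ax":0,"ay":0,"az":0},{"dx":0,"dy":0,"dz":0,"ax":0,"ay":0,"az":0},{"dx":0,"dy":0,"dz":0,"ax":0,"ay":0,"az":0}], gripper=1, newtons=35)

```text
time: 2.9
ee_pos: [0.495, -0.1192, 0.0177]
tcp_rot: [3.141, 0.001, 1.941]
contact_force: [-3.4, -0.9, 6.3]
gripper_width: 0.684
finger_force: 35.0
```

Call:
servo_tool(rows=[{"dx":0,"dy":0,"dz":-0.4,"ax":0,"ay":0,"az":0},{"dx":0,"dy":0,"dz":-1.0,"ax":0,"ay":0,"az":0},{"dx":0,"dy":0,"dz":-1.8,"ax":0,"ay":0,"az":0},{"dx":0,"dy":0,"dz":-2.6,"ax":0,"ay":0,"az":0},{"dx":0,"dy":0,"dz":-3.1,"ax":0,"ay":0,"az":0}])

```text
time: 3.52
ee_pos: [0.4952, -0.1188, 0.1116]
tcp_rot: [3.14, 0.002, 1.941]
contact_force: [0.2, -0.4, -4.9]
gripper_width: 0.689
finger_force: 35.0
```

Call:
servo_tool(rows=[{"dx":0.7,"dy":0.04,"dz":0,"ax":0,"ay":0,"az":0},{"dx":1.9,"dy":0.1,"dz":0,"ax":0,"ay":0,"az":0},{"dx":3.3,"dy":0.2,"dz":0,"ax":0,"ay":0,"az":0},{"dx":4.7,"dy":0.3,"dz":0,"ax":0,"ay":0,"az":0},{"dx":5.9,"dy":0.36,"dz":0,"ax":0,"ay":0,"az":0}])

```text
time: 4.15
ee_pos: [0.4382, 0.0525, 0.1084]
tcp_rot: [-3.14, -0.002, 1.941]
contact_force: [-0.0, -0.0, -3.7]
gripper_width: 0.686
finger_force: 35.0
```

Call:
servo_tool(rows=[{"dx":0,"dy":0,"dz":0.6,"ax":0,"ay":0,"az":0},{"dx":0,"dy":0,"dz":1.4,"ax":0,"ay":0,"az":0},{"dx":0,"dy":0,"dz":2.1,"ax":0,"ay":0,"az":0},{"dx":0,"dy":0,"dz":2.6,"ax":0,"ay":0,"az":0},{"dx":0,"dy":0,"dz":2.8,"ax":0,"ay":0,"az":0}])

```text
time: 4.78
ee_pos: [0.4391, 0.0507, 0.0242]
tcp_rot: [-3.139, -0.001, 1.941]
contact_force: [-0.2, -0.2, -4.6]
gripper_width: 0.687
finger_force: 35.0
```

Call:
servo_tool(rows=[{"dx":0,"dy":0,"dz":0.1,"ax":0,"ay":0,"az":0},{"dx":0,"dy":0,"dz":0.2,"ax":0,"ay":0,"az":0},{"dx":0,"dy":0,"dz":0.27,"ax":0,"ay":0,"az":0},{"dx":0,"dy":0,"dz":0.27,"ax":0,"ay":0,"az":0}])

```text
time: 5.28
ee_pos: [0.4409, 0.0502, 0.0177]
tcp_rot: [3.141, 0.0, 1.941]
contact_force: [0.2, 0.3, -3.3]
gripper_width: 0.684
finger_force: 35.0
```

Call:
servo_tool(rows=[{"dx":0,"dy":0,"dz":0.06,"ax":0,"ay":0,"az":0},{"dx":0,"dy":0,"dz":0.06,"ax":0,"ay":0,"az":0}])

```text
time: 5.52
ee_pos: [0.4409, 0.0502, 0.0176]
tcp_rot: [-3.141, 0.0, 1.941]
contact_force: [-10.0, 0.3, 18.8]
gripper_width: 0.688
finger_force: 35.0
```

Call:
servo_tool(rows=[{"dx":0,"dy":0,"dz":0,"ax":0,"ay":0,"az":0},{"dx":0,"dy":0,"dz":0,"ax":0,"ay":0,"az":0},{"dx":0,"dy":0,"dz":0,"ax":0,"ay":0,"az":0}], gripper=0)

```text
time: 5.9
ee_pos: [0.4407, 0.0502, 0.0157]
tcp_rot: [3.141, 0.0, 1.941]
contact_force: [-0.4, 0.0, -0.1]
gripper_width: 0.933
finger_force: 0.0
```

Call:
servo_tool(rows=[{"dx":0,"dy":0,"dz":-0.6,"ax":0,"ay":0,"az":0},{"dx":0,"dy":0,"dz":-1.8,"ax":0,"ay":0,"az":0},{"dx":0,"dy":0,"dz":-3.4,"ax":0,"ay":0,"az":0},{"dx":0,"dy":0,"dz":-5.0,"ax":0,"ay":0,"az":0}])

```text
time: 6.4
ee_pos: [0.4401, 0.0503, 0.1667]
tcp_rot: [-3.141, -0.0, 1.941]
contact_force: [0.9, 0.1, 0.3]
gripper_width: 0.998
finger_force: 0.0
```

```bash
python3 - <<'E'
from h import *
o=sensors.get_obs(); print(o['time'],o['ee_pos'],o['tcp_rot'])
d=cam("wrist"); P=cloud(d)
m=(P[...,2]>.03)&(P[...,2]<.066)&(np.hypot(P[...,0]-.44,P[...,1]-.05)<.08)
q=P[m]; print(len(q),cv2.minAreaRect((q[:,:2]*1000).astype(np.float32)),np.percentile(q[:,2],[50,98]))
# wide unit front edge yaw and position, from top camera roof
d=cam("top"); P=cloud(d); c=d["color"].astype(int)
roi=np.zeros(P.shape[:2],bool); roi[100:205,330:425]=True
m=roi&(np.abs(P[...,2]-.077)<.004)&(c.min(2)>55)
vs=np.argwhere(m)[:,::-1]; w=plane(d,vs,.076)[:,:2]
print("wide roof grey",cv2.minAreaRect((w*1000).astype(np.float32)))
cv2.imwrite("pics/top2.png",cv2.resize(d["color"][90:270,200:440],None,fx=3,fy=3))
E
```

```text
6.4 [0.44012723 0.05027798 0.16674773] [-3.14122545e+00 -2.19168264e-04  1.94089567e+00]
6776 ((439.8405456542969, 52.18643569946289), (60.07984924316406, 104.25235748291016), 21.07781982421875) [0.04533711 0.05947474]
wide roof grey ((679.6117553710938, -136.8514404296875), (189.85855102539062, 179.4021759033203), 5.217535495758057)
```

View pics/top2.png

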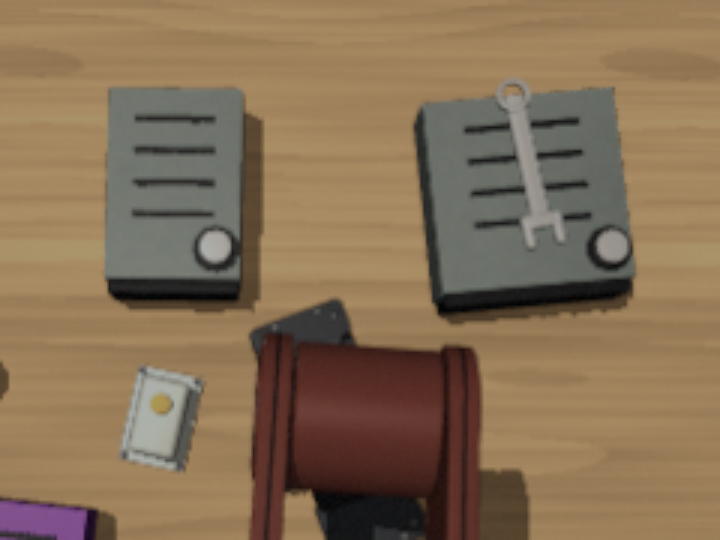

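Top crop: pack now sits at the lower centre, partly behind the arm link (wrist depth puts it upright at (0.440, 0.052), yaw unchanged). The wide unit's front is clear, with its button at (610,247) in the crop. Next is the button press.

```bash
python3 - <<'E'
from plan import *
chain((.4401,.0501,.166,111.21),[(.6187,-.2095,.13,111.21),(.6187,-.2095,.095,111.21),(.6187,-.2095,.082,111.21),(.6187,-.2095,.16,111.21),(.4655,.204,.16,168.5),(.4655,.204,.008,168.5),(.4655,.204,.13,168.5)])
E
```

```text
dx -10.22 dy 2.42 dz 1.20 az -0.00 rows 5.1 -> [  0.6187  -0.2095   0.13   111.21  ]
dx -0.00 dy -0.00 dz 1.17 az -0.00 rows 0.6 -> [ 6.1870e-01 -2.0950e-01  9.4900e-02  1.1121e+02]
dx -0.00 dy -0.00 dz 0.43 az -0.00 rows 0.2 -> [ 6.1870e-01 -2.0950e-01  8.2000e-02  1.1121e+02]
dx -0.00 dy -0.00 dz -2.60 az -0.00 rows 1.2 -> [  0.6187  -0.2095   0.16   111.21  ]
dx 14.70 dy 0.23 dz 0.00 az -11.46 rows 7.1 -> [4.6560e-01 2.0420e-01 1.6000e-01 1.6851e+02]
dx 0.00 dy -0.01 dz 5.07 az 0.00 rows 2.4 -> [4.6550e-01 2.0390e-01 7.9000e-03 1.6851e+02]
dx 0.00 dy 0.00 dz -4.07 az 0.00 rows 2.0 -> [4.6550e-01 2.0390e-01 1.3000e-01 1.6851e+02]
```

Call:
servo_tool(rows=[{"dx":-1.5,"dy":0.35,"dz":0,"ax":0,"ay":0,"az":0},{"dx":-3.4,"dy":0.8,"dz":0,"ax":0,"ay":0,"az":0},{"dx":-5.4,"dy":1.3,"dz":0,"ax":0,"ay":0,"az":0},{"dx":-7.3,"dy":1.75,"dz":0,"ax":0,"ay":0,"az":0},{"dx":-9.0,"dy":2.13,"dz":0,"ax":0,"ay":0,"az":0}], gripper=1, newtons=10)

```text
time: 7.12
ee_pos: [0.5983, -0.1801, 0.1641]
tcp_rot: [-3.141, -0.001, 1.94]
contact_force: [0.3, 1.5, 0.1]
gripper_width: 0.516
finger_force: 0.0
```

Call:
servo_tool(rows=[{"dx":-0.8,"dy":0.18,"dz":0.4,"ax":0,"ay":0,"az":0},{"dx":-1.22,"dy":0.29,"dz":1.2,"ax":0,"ay":0,"az":0},{"dx":-1.22,"dy":0.29,"dz":1.8,"ax":0,"ay":0,"az":0},{"dx":-1.22,"dy":0.29,"dz":2.37,"ax":0,"ay":0,"az":0},{"dx":-1.22,"dy":0.29,"dz":2.37,"ax":0,"ay":0,"az":0}])

```text
time: 7.75
ee_pos: [0.6176, -0.208, 0.0923]
tcp_rot: [-3.139, -0.003, 1.942]
contact_force: [-0.8, 1.0, 0.3]
gripper_width: 0.014
finger_force: 0.0
```

Call:
servo_tool(rows=[{"dx":0,"dy":0,"dz":0.15,"ax":0,"ay":0,"az":0},{"dx":0,"dy":0,"dz":0.25,"ax":0,"ay":0,"az":0},{"dx":0,"dy":0,"dz":0.32,"ax":0,"ay":0,"az":0},{"dx":0,"dy":0,"dz":0.38,"ax":0,"ay":0,"az":0},{"dx":0,"dy":0,"dz":0.38,"ax":0,"ay":0,"az":0}])

```text
time: 8.38
ee_pos: [0.6193, -0.2094, 0.0834]
tcp_rot: [3.141, 0.001, 1.941]
contact_force: [0.2, -0.2, 3.2]
gripper_width: 0.009
finger_force: 2.2
```

Call:
servo_tool(rows=[{"dx":0,"dy":0,"dz":0.06,"ax":0,"ay":0,"az":0},{"dx":0,"dy":0,"dz":0.1,"ax":0,"ay":0,"az":0}])

```text
time: 8.62
ee_pos: [0.6194, -0.2094, 0.0806]
tcp_rot: [3.141, 0.0, 1.941]
contact_force: [-1.5, 1.6, 5.4]
gripper_width: 0.005
finger_force: 2.8
```

```bash
python3 - <<'E'
from h import *
d=cam("side"); P=cloud(d); cv2.imwrite("pics/side1.png",d["color"][130:330,180:480])
# panel top band in front of the casing
m=(P[...,2]>.045)&(P[...,2]<.07)&(abs(P[...,1]+.13)<.06)&(P[...,0]<.6)&(P[...,0]>.4)
print(m.sum(), np.percentile(P[m][:,0],[1,50,99]) if m.any() else '')
E
```

```text
210 [0.48446582 0.49338827 0.58915955]
```

Call:
servo_tool(rows=[{"dx":0,"dy":0,"dz":-1.3,"ax":0,"ay":0,"az":0},{"dx":0,"dy":0,"dz":-2.65,"ax":0,"ay":0,"az":0}])

```text
time: 8.93
ee_pos: [0.6183, -0.2092, 0.159]
tcp_rot: [-3.14, -0.002, 1.941]
contact_force: [1.7, 0.0, 0.2]
gripper_width: 0.005
finger_force: 0.0
```

Call:
servo_tool(rows=[{"dx":1.0,"dy":0,"dz":0,"ax":0,"ay":0,"az":-0.7},{"dx":2.6,"dy":0,"dz":0,"ax":0,"ay":0,"az":-2},{"dx":4.3,"dy":0.05,"dz":0,"ax":0,"ay":0,"az":-3.4},{"dx":6.0,"dy":0.1,"dz":0,"ax":0,"ay":0,"az":-4.7},{"dx":7.4,"dy":0.1,"dz":0,"ax":0,"ay":0,"az":-5.8}], gripper=0)

```text
time: 9.55
ee_pos: [0.5406, 0.0003, 0.159]
tcp_rot: [-3.142, -0.0, 2.451]
contact_force: [0.5, 1.1, 0.4]
gripper_width: 0.488
finger_force: 0.0
```

```bash
python3 - <<'E'
from plan import *
chain((.6187,-.2095,.16,111.21),[(.6187-.0794,-.2095+.2083,.16,140.21),(.4655,.204,.16,168.5)])
E
python3 - <<'E'
from h import *
o=sensors.get_obs(); print(o['time'],o['ee_pos'],o['tcp_rot'])
E
```

```text
dx 7.43 dy 0.04 dz -0.00 az -5.80 rows 3.6 -> [ 5.3920e-01 -1.3000e-03  1.6000e-01  1.4021e+02]
dx 6.27 dy 3.69 dz -0.00 az -5.66 rows 3.5 -> [4.6550e-01 2.0420e-01 1.6000e-01 1.6851e+02]
9.55 [5.40605771e-01 3.18186468e-04 1.59023505e-01] [-3.14151835e+00 -2.74624278e-04  2.45077933e+00]
```

Call:
servo_tool(rows=[{"dx":1.5,"dy":0.9,"dz":0,"ax":0,"ay":0,"az":-1.3},{"dx":3.2,"dy":1.9,"dz":0,"ax":0,"ay":0,"az":-2.8},{"dx":4.8,"dy":2.8,"dz":0,"ax":0,"ay":0,"az":-4.3},{"dx":6.32,"dy":3.65,"dz":0,"ax":0,"ay":0,"az":-5.66},{"dx":6.32,"dy":3.65,"dz":0,"ax":0,"ay":0,"az":-5.66}])

```text
time: 10.18
ee_pos: [0.4644, 0.2069, 0.1591]
tcp_rot: [3.141, -0.001, 2.947]
contact_force: [0.0, -0.3, -0.1]
gripper_width: 0.982
finger_force: 0.0
```

```bash
python3 - <<'E'
from h import *
o=sensors.get_obs(); print(o['time'],o['ee_pos'],o['tcp_rot'])
d=cam("wrist"); P=cloud(d)
near=np.hypot(P[...,0]-.4655,P[...,1]-.204)<.075
for lo,hi in((.036,.0435),(.003,.06)):
    q=P[near&(P[...,2]>lo)&(P[...,2]<hi)]; print(len(q),cv2.minAreaRect((q[:,:2]*1000).astype(np.float32)),np.median(q[:,2]))
cv2.imwrite("pics/wrist2.png",d["color"])
d=cam("top"); P=cloud(d); c=d["color"]; cv2.imwrite("pics/top3.png",np.vstack([cv2.resize(d["color"][90:270,200:440],None,fx=3,fy=3)]))
# wide tray: points in unit frame
yaw=np.radians(5.25); R=np.array([[np.cos(yaw),-np.sin(yaw)],[np.sin(yaw),np.cos(yaw)]]); U=(P[...,:2]-[.6744,-.1369])@R
m=(abs(U[...,1])<90)&(abs(U[...,1])<.088)&(U[...,0]>-.26)&(U[...,0]<-.095)&(P[...,2]>.055)&(P[...,2]<.072)
print("front panel top, unit x",np.percentile(U[m][:,0],[2,50,98]),"y",np.percentile(U[m][:,1],[1,99]),m.sum())
E
```

```text
10.175 [0.46441507 0.20690995 0.15911239] [ 3.14126800e+00 -5.68336138e-04  2.94650568e+00]
3230 ((463.5260009765625, 206.12399291992188), (45.967872619628906, 73.63842010498047), 77.86410522460938) 0.04179854908851324
5421 ((459.2845153808594, 187.707763671875), (101.9825668334961, 91.32417297363281), 77.81990051269531) 0.041226268883461016
front panel top, unit x [-0.21504269 -0.20903589 -0.16397446] y [-0.08449005  0.08344247] 286
```

View pics/top3.png

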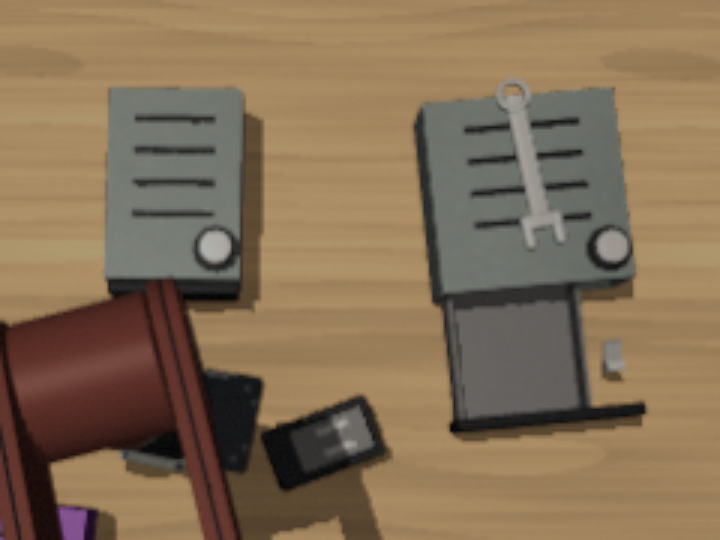

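Top crop: wide tray is fully out, panel at (547,418), pack clear at (325,443), narrow unit shut. The tray's inside lies to the left of the panel's middle (about x 458-580 px), so I measure it before placing. Meanwhile I grasp the casting.

Call:
servo_tool(rows=[{"dx":0,"dy":0,"dz":1.5,"ax":0,"ay":0,"az":0},{"dx":0,"dy":0,"dz":3.0,"ax":0,"ay":0,"az":0},{"dx":0,"dy":0,"dz":4.1,"ax":0,"ay":0,"az":0},{"dx":0,"dy":0,"dz":4.7,"ax":0,"ay":0,"az":0},{"dx":0,"dy":0,"dz":4.93,"ax":0,"ay":0,"az":0}])

```text
time: 10.9
ee_pos: [0.466, 0.2032, 0.0109]
tcp_rot: [-3.141, -0.001, 2.939]
contact_force: [-0.1, 1.2, 0.1]
gripper_width: 0.998
finger_force: 0.0
```

Call:
servo_tool(rows=[{"dx":0,"dy":0,"dz":0,"ax":0,"ay":0,"az":0},{"dx":0,"dy":0,"dz":0,"ax":0,"ay":0,"az":0},{"dx":0,"dy":0,"dz":0,"ax":0,"ay":0,"az":0},{"dx":0,"dy":0,"dz":0,"ax":0,"ay":0,"az":0},{"dx":0,"dy":0,"dz":0,"ax":0,"ay":0,"az":0}], gripper=1, newtons=30)

```text
time: 11.52
ee_pos: [0.4661, 0.2044, 0.0119]
tcp_rot: [3.141, 0.0, 2.941]
contact_force: [-0.6, -0.6, 1.8]
gripper_width: 0.526
finger_force: 30.0
```

```bash
python3 - <<'E'
from h import *
o=sensors.get_obs(); print(o['time'],o['ee_pos'],o['tcp_rot'],o['gripper_width'],o['finger_force'])
d=cam("top"); P=cloud(d)
yaw=np.radians(5.25); R=np.array([[np.cos(yaw),-np.sin(yaw)],[np.sin(yaw),np.cos(yaw)]]); U=(P[...,:2]-[.6744,-.1369])@R*1000; z=P[...,2]*1000
s=(U[...,0]>-190)&(U[...,0]<-115)&(abs(U[...,1])<95)
for lo in range(-95,95,6):
    k=s&(U[...,1]>=lo)&(U[...,1]<lo+6)
    if k.any(): print(lo+3,np.percentile(z[k],[10,50,90]).round(0),end=" ; ")
k=s&(z>7)&(z<17); print("\nfloor",np.percentile(U[k][:,1],[1,50,99]),k.sum())
k=s&(z>38)&(z<52); print("walls",np.sort(U[k][:,1]).round(0)[[0,len(U[k])//4,-len(U[k])//4,-1]])
E
```

```text
11.525 [0.46609165 0.20437307 0.01194537] [3.14129982e+00 4.63685576e-04 2.94116814e+00] 0.5256005301787838 29.95598468463868
-92 [-2.  2.  4.] ; -86 [-2.  1.  4.] ; -80 [-2.  1.  3.] ; -74 [-2.  2. 55.] ; -68 [-1.  3. 53.] ; -62 [-2.  2. 54.] ; -56 [-1.  1.  3.] ; -44 [43. 47. 48.] ; -38 [11. 22. 45.] ; -32 [10. 13. 16.] ; -26 [10. 12. 16.] ; -20 [11. 14. 17.] ; -14 [10. 13. 16.] ; -8 [ 9. 13. 16.] ; -2 [10. 14. 17.] ; 4 [10. 12. 16.] ; 10 [11. 13. 16.] ; 16 [ 9. 13. 16.] ; 22 [ 9. 13. 15.] ; 28 [10. 13. 16.] ; 34 [10. 13. 15.] ; 40 [ 9. 13. 16.] ; 46 [10. 14. 17.] ; 52 [ 9. 13. 16.] ; 58 [ 9. 13. 16.] ; 64 [10. 13. 16.] ; 70 [11. 13. 16.] ; 76 [ 2. 40. 48.] ; 82 [-3.  3. 44.] ; 88 [-1.  1.  3.] ; 94 [-3.  1.  3.] ; 
floor [-39.57444472  15.15832607  78.83669001] 941
walls [-76. -44.  77.  80.]
```

```bash
python3 - <<'E'
from plan import *
chain((.4655,.204,.0121,168.51),[(.4655,.204,.1321,168.51),(.4955,.035,.1321,176.9),(.5255,-.1335,.1321,185.25),(.5255,-.1335,.0321,185.25)])
E
```

```text
dx 0.00 dy 0.00 dz -4.00 az -0.00 rows 1.9 -> [4.6550e-01 2.0400e-01 1.3210e-01 1.6851e+02]
dx -2.10 dy -5.32 dz -0.00 az -1.68 rows 2.7 -> [4.9540e-01 3.5000e-02 1.3210e-01 1.7691e+02]
dx -1.30 dy -5.56 dz -0.00 az -1.67 rows 2.7 -> [ 5.2540e-01 -1.3360e-01  1.3210e-01  1.8526e+02]
dx -0.00 dy 0.00 dz 3.33 az 0.00 rows 1.6 -> [ 5.2540e-01 -1.3360e-01  3.2200e-02  1.8526e+02]
```

Call:
servo_tool(rows=[{"dx":0,"dy":0,"dz":-0.4,"ax":0,"ay":0,"az":0},{"dx":0,"dy":0,"dz":-1.2,"ax":0,"ay":0,"az":0},{"dx":0,"dy":0,"dz":-2.2,"ax":0,"ay":0,"az":0},{"dx":0,"dy":0,"dz":-3.2,"ax":0,"ay":0,"az":0},{"dx":0,"dy":0,"dz":-4.0,"ax":0,"ay":0,"az":0}])

```text
time: 12.2
ee_pos: [0.4661, 0.2042, 0.1334]
tcp_rot: [3.141, 0.001, 2.941]
contact_force: [-0.2, -0.1, -2.4]
gripper_width: 0.527
finger_force: 30.0
```

Call:
servo_tool(rows=[{"dx":-0.2,"dy":-0.6,"dz":0,"ax":0,"ay":0,"az":-0.2},{"dx":-0.7,"dy":-1.7,"dz":0,"ax":0,"ay":0,"az":-0.5},{"dx":-1.2,"dy":-3.0,"dz":0,"ax":0,"ay":0,"az":-0.9},{"dx":-1.7,"dy":-4.3,"dz":0,"ax":0,"ay":0,"az":-1.3},{"dx":-2.1,"dy":-5.32,"dz":0,"ax":0,"ay":0,"az":-1.68}])

```text
time: 12.82
ee_pos: [0.4958, 0.0337, 0.1321]
tcp_rot: [-3.141, 0.0, 3.088]
contact_force: [0.4, -0.1, -1.6]
gripper_width: 0.525
finger_force: 30.0
```

Call:
servo_tool(rows=[{"dx":-0.3,"dy":-1.2,"dz":0,"ax":0,"ay":0,"az":-0.4},{"dx":-0.6,"dy":-2.6,"dz":0,"ax":0,"ay":0,"az":-0.8},{"dx":-0.9,"dy":-4.0,"dz":0,"ax":0,"ay":0,"az":-1.2},{"dx":-1.2,"dy":-5.0,"dz":0,"ax":0,"ay":0,"az":-1.5},{"dx":-1.3,"dy":-5.56,"dz":0,"ax":0,"ay":0,"az":-1.67}])

```text
time: 13.45
ee_pos: [0.5258, -0.1351, 0.1321]
tcp_rot: [-3.141, 0.0, -3.051]
contact_force: [0.2, -0.5, -2.6]
gripper_width: 0.525
finger_force: 30.0
```

Call:
servo_tool(rows=[{"dx":0,"dy":0,"dz":0,"ax":0,"ay":0,"az":0},{"dx":0,"dy":0,"dz":0.4,"ax":0,"ay":0,"az":0},{"dx":0,"dy":0,"dz":0.9,"ax":0,"ay":0,"az":0},{"dx":0,"dy":0,"dz":1.2,"ax":0,"ay":0,"az":0},{"dx":0,"dy":0,"dz":1.2,"ax":0,"ay":0,"az":0}])

```text
time: 14.08
ee_pos: [0.5248, -0.1325, 0.0941]
tcp_rot: [3.14, -0.003, -3.049]
contact_force: [0.4, -0.5, -1.8]
gripper_width: 0.526
finger_force: 30.0
```

```bash
python3 - <<'E'
from h import *
o=sensors.get_obs(); print(o['time'],o['ee_pos'],o['tcp_rot'],o['gripper_width'],o['contact_force'])
d=cam("wrist"); cv2.imwrite("pics/wrist3.png",d["color"]); P=cloud(d)
yaw=np.radians(5.25); R=np.array([[np.cos(yaw),-np.sin(yaw)],[np.sin(yaw),np.cos(yaw)]]); U=(P[...,:2]-[.6744,-.1369])@R*1000; z=P[...,2]*1000
k=(U[...,0]>-240)&(U[...,0]<-100)&(z>55)&(z<72)&(abs(U[...,1])<90)
print("panel",k.sum(),np.percentile(U[k][:,0],[2,50,98]),np.percentile(U[k][:,1],[1,99]))
s=(U[...,0]>-195)&(U[...,0]<-100)&(z>40)&(z<50)
print("walls",np.histogram(U[s][:,1],bins=range(-90,100,5)))
k=(U[...,0]>-200)&(U[...,0]<-95)&(z>7)&(z<17);print("floor",np.percentile(U[k][:,1],[1,99]),k.sum())
E
```

```text
14.075 [ 0.52476594 -0.13253849  0.094071  ] [ 3.14023141e+00 -2.56184130e-03 -3.04921318e+00] 0.5260104539009259 [ 0.41381782 -0.50025388 -1.79013827]
panel 5748 [-217.23228323 -211.47457312 -205.37542949] [-85.33796543  83.86077327]
walls (array([  0,   0,  37, 117, 109, 182,  64,   0,   0, 600, 217,   0,   0,
         0,   0,   0,   0,   0,   0,   0,   0,   0,   0,   0,   0,   0,
         0,   0,   0,   0,   0,   0,   0, 652, 147,   0,   0]), array([-90, -85, -80, -75, -70, -65, -60, -55, -50, -45, -40, -35, -30,
       -25, -20, -15, -10,  -5,   0,   5,  10,  15,  20,  25,  30,  35,
        40,  45,  50,  55,  60,  65,  70,  75,  80,  85,  90,  95]))
floor [-39.90369696 164.52996447] 5249
```

View pics/wrist3.png

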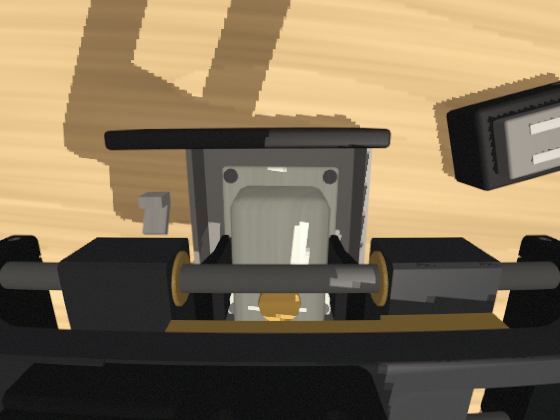

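Wrist view: the casting hangs centred between the tray walls (wall tops at x=198 and 360 px), flange behind the panel at (248,138). Measured panel and walls match the plan, so I lower it.

Call:
servo_tool(rows=[{"dx":0,"dy":0,"dz":0.6,"ax":0,"ay":0,"az":0},{"dx":0,"dy":0,"dz":1.2,"ax":0,"ay":0,"az":0},{"dx":0,"dy":0,"dz":1.7,"ax":0,"ay":0,"az":0},{"dx":0,"dy":0,"dz":2.1,"ax":0,"ay":0,"az":0},{"dx":0,"dy":0,"dz":2.3,"ax":0,"ay":0,"az":0}])

```text
time: 14.75
ee_pos: [0.5253, -0.1332, 0.0254]
tcp_rot: [3.141, -0.001, -3.05]
contact_force: [0.2, -0.2, -2.5]
gripper_width: 0.526
finger_force: 30.0
```

Call:
servo_tool(rows=[{"dx":0,"dy":0,"dz":0.07,"ax":0,"ay":0,"az":0},{"dx":0,"dy":0,"dz":0.12,"ax":0,"ay":0,"az":0},{"dx":0,"dy":0,"dz":0.12,"ax":0,"ay":0,"az":0}])

```text
time: 15.12
ee_pos: [0.5264, -0.1336, 0.0239]
tcp_rot: [-3.141, 0.001, -3.05]
contact_force: [-1.1, 0.2, 1.8]
gripper_width: 0.525
finger_force: 29.9
```

Call:
servo_tool(rows=[{"dx":0,"dy":0,"dz":0,"ax":0,"ay":0,"az":0},{"dx":0,"dy":0,"dz":0,"ax":0,"ay":0,"az":0},{"dx":0,"dy":0,"dz":0,"ax":0,"ay":0,"az":0}], gripper=0.3)

```text
time: 15.5
ee_pos: [0.526, -0.1335, 0.0232]
tcp_rot: [-3.141, 0.0, -3.05]
contact_force: [-0.3, -0.3, -0.4]
gripper_width: 0.685
finger_force: 0.0
```

Call:
servo_tool(rows=[{"dx":0,"dy":0,"dz":-0.5,"ax":0,"ay":0,"az":0},{"dx":0,"dy":0,"dz":-1.5,"ax":0,"ay":0,"az":0},{"dx":0,"dy":0,"dz":-2.8,"ax":0,"ay":0,"az":0},{"dx":0,"dy":0,"dz":-4.0,"ax":0,"ay":0,"az":0}])

```text
time: 16.0
ee_pos: [0.5261, -0.1335, 0.1455]
tcp_rot: [-3.141, 0.001, -3.05]
contact_force: [1.1, 0.1, 0.4]
gripper_width: 0.702
finger_force: 0.0
```

```bash
python3 - <<'E'
from h import *
o=sensors.get_obs(); print(o['time'],o['ee_pos'],o['tcp_rot'],o['gripper_width'],o['contact_force'])
d=cam("wrist"); P=cloud(d)
yaw=np.radians(5.25); R=np.array([[np.cos(yaw),-np.sin(yaw)],[np.sin(yaw),np.cos(yaw)]]); U=(P[...,:2]-[.6744,-.1369])@R*1000; z=P[...,2]*1000
k=(U[...,0]>-203)&(U[...,0]<-95)&(z>49)&(z<56.5)&(abs(U[...,1]-17)<40)
print("body top",k.sum(),cv2.minAreaRect(U[k].astype(np.float32)),np.median(z[k]))
k=(U[...,0]>-240)&(U[...,0]<-100)&(z>60)&(z<72)&(abs(U[...,1])<90)
print("panel",np.percentile(U[k][:,0],[2,50,98]))
E
python3 - <<'E'
from plan import *
import numpy as np
o=np.array([.6744,-.1369]);a=np.radians(5.25);R=np.array([[np.cos(a),-np.sin(a)],[np.sin(a),np.cos(a)]])
W=lambda x,y:tuple(o+R@np.array([x,y])/1000)
z0=.0241-.0005
p=(.5254,-.1336,.1436,185.26)
chain(p,[(*W(-260,0),.1436,185.26),(*W(-260,0),.045,185.26),(*W(-228,0),.045,185.26)])
E
```

```text
16.0 [ 0.52610326 -0.13350951  0.14550918] [-3.14095696e+00  1.21894855e-03 -3.04985258e+00] 0.701648347840201 [1.06079217 0.06572738 0.428418  ]
body top 3869 ((-149.79547119140625, 18.023609161376953), (45.50764846801758, 73.42683410644531), 89.188720703125) 53.829152957754765
panel [-217.2593736  -211.28306546 -135.23119259]
dx 3.73 dy -0.56 dz -0.00 az -0.00 rows 1.8 -> [ 4.1550e-01 -1.6060e-01  1.4360e-01  1.8526e+02]
dx 0.00 dy -0.00 dz 3.29 az -0.00 rows 1.6 -> [ 4.1550e-01 -1.6060e-01  4.4900e-02  1.8526e+02]
dx -1.07 dy -0.00 dz -0.00 az -0.00 rows 0.5 -> [ 4.4750e-01 -1.5760e-01  4.4900e-02  1.8526e+02]
```

Casting stands flange-down at unit (-150, 18), square to the tray. Next I shut the fingers and go round in front of the panel to push.

Call:
servo_tool(rows=[{"dx":1.2,"dy":-0.2,"dz":0,"ax":0,"ay":0,"az":0},{"dx":2.6,"dy":-0.4,"dz":0,"ax":0,"ay":0,"az":0},{"dx":3.73,"dy":-0.56,"dz":0,"ax":0,"ay":0,"az":0},{"dx":3.73,"dy":-0.56,"dz":0,"ax":0,"ay":0,"az":0},{"dx":3.73,"dy":-0.56,"dz":0,"ax":0,"ay":0,"az":0}], gripper=1, newtons=20)

```text
time: 16.68
ee_pos: [0.4169, -0.1607, 0.144]
tcp_rot: [-3.141, 0.002, -3.05]
contact_force: [0.7, -0.1, 0.7]
gripper_width: 0.216
finger_force: 0.0
```

Call:
servo_tool(rows=[{"dx":0,"dy":0,"dz":1.0,"ax":0,"ay":0,"az":0},{"dx":0,"dy":0,"dz":2.2,"ax":0,"ay":0,"az":0},{"dx":0,"dy":0,"dz":3.0,"ax":0,"ay":0,"az":0},{"dx":0,"dy":0,"dz":3.3,"ax":0,"ay":0,"az":0}])

```text
time: 17.18
ee_pos: [0.4159, -0.1596, 0.0427]
tcp_rot: [3.14, -0.002, -3.049]
contact_force: [0.3, -0.1, 0.4]
gripper_width: 0.002
finger_force: 0.0
```

Call:
servo_tool(rows=[{"dx":-0.4,"dy":0,"dz":0,"ax":0,"ay":0,"az":0},{"dx":-0.8,"dy":0,"dz":0,"ax":0,"ay":0,"az":0},{"dx":-1.0,"dy":0,"dz":0,"ax":0,"ay":0,"az":0},{"dx":-1.1,"dy":0,"dz":0,"ax":0,"ay":0,"az":0},{"dx":-1.2,"dy":0,"dz":0,"ax":0,"ay":0,"az":0}])

```text
time: 17.8
ee_pos: [0.4514, -0.1571, 0.0441]
tcp_rot: [-3.142, -0.001, -3.05]
contact_force: [-4.4, -1.5, 2.4]
gripper_width: 0.002
finger_force: 2.1
```

Call:
servo_tool(rows=[{"dx":-0.3,"dy":0,"dz":0,"ax":0,"ay":0,"az":0},{"dx":-0.7,"dy":0,"dz":0,"ax":0,"ay":0,"az":0},{"dx":-1.1,"dy":0,"dz":0,"ax":0,"ay":0,"az":0},{"dx":-1.5,"dy":0,"dz":0,"ax":0,"ay":0,"az":0},{"dx":-1.9,"dy":0,"dz":0,"ax":0,"ay":0,"az":0}])

```text
time: 18.42
ee_pos: [0.5072, -0.1516, 0.0438]
tcp_rot: [3.14, -0.003, -3.05]
contact_force: [-8.6, -0.3, 5.9]
gripper_width: 0.006
finger_force: 4.0
```

Call:
servo_tool(rows=[{"dx":-0.4,"dy":0,"dz":0,"ax":0,"ay":0,"az":0},{"dx":-0.8,"dy":0,"dz":0,"ax":0,"ay":0,"az":0},{"dx":-1.2,"dy":0,"dz":0,"ax":0,"ay":0,"az":0},{"dx":-1.5,"dy":0,"dz":0,"ax":0,"ay":0,"az":0},{"dx":-1.7,"dy":0,"dz":0,"ax":0,"ay":0,"az":0}])

```text
time: 19.05
ee_pos: [0.5568, -0.1468, 0.0435]
tcp_rot: [3.14, -0.006, -3.05]
contact_force: [-10.5, 0.4, 7.8]
gripper_width: 0.004
finger_force: 5.7
```

Call:
servo_tool(rows=[{"dx":-0.1,"dy":0,"dz":0,"ax":0,"ay":0,"az":0},{"dx":-0.17,"dy":0,"dz":0,"ax":0,"ay":0,"az":0},{"dx":-0.24,"dy":0,"dz":0,"ax":0,"ay":0,"az":0},{"dx":-0.3,"dy":0,"dz":0,"ax":0,"ay":0,"az":0},{"dx":-0.3,"dy":0,"dz":0,"ax":0,"ay":0,"az":0}])

```text
time: 19.68
ee_pos: [0.5652, -0.146, 0.0434]
tcp_rot: [3.14, -0.007, -3.05]
contact_force: [-13.2, -0.4, 7.2]
gripper_width: 0.009
finger_force: 6.1
```

Call:
servo_tool(rows=[{"dx":-0.05,"dy":0,"dz":0,"ax":0,"ay":0,"az":0},{"dx":-0.1,"dy":0,"dz":0,"ax":0,"ay":0,"az":0},{"dx":-0.15,"dy":0,"dz":0,"ax":0,"ay":0,"az":0},{"dx":-0.15,"dy":0,"dz":0,"ax":0,"ay":0,"az":0}])

```text
time: 20.18
ee_pos: [0.5654, -0.146, 0.0434]
tcp_rot: [3.138, -0.016, -3.049]
contact_force: [-30.1, -1.8, 22.2]
gripper_width: 0.008
finger_force: 14.9
```

The tray is against its inner stop (30 N with no further movement). I back off and check.

Call:
servo_tool(rows=[{"dx":0.2,"dy":0,"dz":0,"ax":0,"ay":0,"az":0},{"dx":0.5,"dy":0,"dz":0,"ax":0,"ay":0,"az":0},{"dx":1.2,"dy":0,"dz":0,"ax":0,"ay":0,"az":0},{"dx":2.2,"dy":0,"dz":0,"ax":0,"ay":0,"az":0},{"dx":3.2,"dy":0,"dz":0,"ax":0,"ay":0,"az":0}])

```text
time: 20.8
ee_pos: [0.4769, -0.1548, 0.0442]
tcp_rot: [-3.141, 0.002, -3.05]
contact_force: [0.1, 1.0, -0.1]
gripper_width: -0.001
finger_force: 0.0
```

Call:
servo_tool(rows=[{"dx":0,"dy":0,"dz":-1.5,"ax":0,"ay":0,"az":0},{"dx":0,"dy":0,"dz":-3.5,"ax":0,"ay":0,"az":0},{"dx":0,"dy":0,"dz":-5.0,"ax":0,"ay":0,"az":0},{"dx":0,"dy":0,"dz":-5.0,"ax":0,"ay":0,"az":0}])

```text
time: 21.3
ee_pos: [0.4804, -0.1561, 0.1992]
tcp_rot: [-3.136, 0.009, -3.05]
contact_force: [0.6, 0.5, -0.5]
gripper_width: 0.005
finger_force: 0.0
```

```bash
python3 - <<'E'
from h import *
o=sensors.get_obs(); print(o['time'],o['ee_pos'],o['contact_force'])
d=cam("top"); c=d["color"]; P=cloud(d)
a=np.radians(5.25); R=np.array([[np.cos(a),-np.sin(a)],[np.sin(a),np.cos(a)]]); U=(P[...,:2]-[.6744,-.1369])@R*1000; z=P[...,2]*1000
k=(abs(U[...,1])<80)&(U[...,0]>-240)&(U[...,0]<-70)&(z>55)&(z<72); print("panel x",np.percentile(U[k][:,0],[1,50,99]) if k.any() else 0,k.sum())
k=(np.hypot(U[...,0]+62,U[...,1]+67.5)<10); print("button z",np.median(z[k]))
s=cam("side"); cv2.imwrite("pics/end.png",np.hstack([cv2.resize(c[80:300,60:500],(400,200)),cv2.resize(s["color"][120:330,180:480],(400,280))[:200]]) if 0 else np.vstack([c[90:250],s["color"][130:330]]))
E
```

```text
21.3 [ 0.48039551 -0.15608987  0.19916758] [ 0.57106648  0.49149748 -0.5182132 ]
panel x [-102.84094685  -96.02139044  -76.94188171] 272
button z 91.01322019035571
```

View pics/end.png

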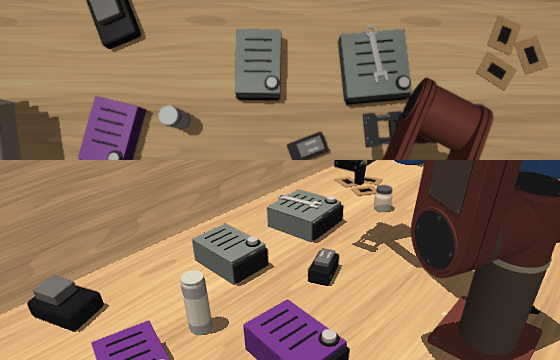

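The picture shows both grey units shut (wide panel at x -102, button up at 91 mm) and the pack upright at (308,147) in the top strip. The can and spanner (top strip) and the jar (side strip) look unmoved, and the arm is clear of everything. I hand in.

```bash
python3 -c "
from plant import bot
print(bot.hand_in())"
```

```text
the job is handed in; nothing more can be done
None
```

I handed the job in at about 21 s of the 72 s: the casting is flange-down in the wide tray, which is latched shut, the pack stands upright clear of the tray's path, and the narrow tray stayed shut.

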